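# Fit the spacer sleeve and present the bearing cap over the spindle

## Robot

A 7-joint arm with a two-finger parallel gripper is mounted at the origin on a cart in front of the work surface, level with it; the furniture and walls round the work are solid. World frame = base frame: x ahead of the robot, y to its left, z up, the work surface at z = 0. Lengths are in m, angles in degrees, forces in N, time in s.
With the tool pointing down it reaches from about 0.425 to 0.95 m from the base axis. Payload 16.7 kg.
Tool frame: the origin (TCP) lies at the very end of the fingers, on their centre line; the grasp point (between the pads) lies 19 mm behind it; x points along the fingers, y is the direction in which the jaws open and shut, and the axes are right-handed (so a half turn about x gives the same grasp; the last joint's range is limited). The gripper opens to 94 mm and grips with 3 to 60 N. Pads are 16 mm wide; open, the fingers measure 119 mm over their backs; the gripper's body (75 mm by 177 mm) begins 78 mm behind the grasp point.
Start: joints at [-85.686, 24.414, 4.234, 92.017, -1.954, 63.644, -3.845], TCP at [0.15, 0.658, 0.205] pointing down, gripper open.
Joint ranges: [-163.25, 163.25], [-28.42, 122.38], [-70.27, 78.77], [12.13, 141.07], [-58.53, 238.53], [9.26, 117.41], [-156.51, 156.51]. Speed limits (degrees/s): [108.29, 108.29, 136.94, 136.94, 172.46, 172.46, 172.46].

## Interface

Orientations are given as a 3x3 rotation matrix whose columns are the frame's x, y, z axes.
In Python, from workcell import ctrl gives the robot as it stands. Calls block until the motion is done:
- ctrl.goto(position, orientation): joint-space move of the TCP to a pose.
- ctrl.movel(position, ori=None, velocity=0.15, max_force=None): straight line of the TCP; ori=None keeps the orientation; velocity is the mean speed in m/s. With max_force (N) it stops when the force on the tool has changed by that much, and returns True; else False.
- ctrl.move_j(angles): joint-space move.
- ctrl.open() and ctrl.grab(): open the fingers fully, or close them until they stop; the grip force is fixed at half the most.
- ctrl.sleep(seconds).
- ctrl.inverse_kinematics(position, orientation): joint angles nearest the present ones, or None.
- ctrl.read_state(): the state.
- ctrl.grab_frame(name): name is "scene" or "top" or "wrist"; returns the picture (480x640x3 uint8, red, green, blue); there is no depth.
- ctrl.camera_model(name): a dict with "fx", "fy", "cx", "cy" (pixels), "k1" (the pictures are not rectified: a ray, as slopes to the right and down, at radius r is drawn at 1 + k1 r^2 times it, then the intrinsics apply), "extrinsics" (4x4, takes a point from world to camera coordinates). Camera axes: x right, y up, looking along -z (the intrinsics and any distortion apply to the point x, -y, -z); pixel columns grow to the right and rows downward; lengths in m; the calibration is good to about 2 mm. A picture is of the moment at which its call begins: read the wrist's pose just before it. camera_model takes no time and is no camera call; for the wrist camera it gives the pose at the moment of the call.
A pose or a line that the arm cannot do raises ctrl.IKError and nothing moves.
- ctrl.sign_off(): hands the job in, once; it reports no verdict.
Trained networks look in the newest picture that a camera, given by its name, has taken for a name from the list of things; names that differ only in an ending like _2 or _b are one class to them, and where a whole thing is asked for, a point or a joint stands for the part that bears it (a point fixed in the world has none). Each returns a list of dicts, best first, with "conf" (0 to 1); they miss things now and then, are a little off and sometimes report something else, mostly with a low value. They report only what shows in the picture. A call takes as long as a camera call. They do not tell look-alikes from the thing itself.
- ctrl.silhouettes(camera, thing): "pixels" (480x640 bool, what is visible of it) and "location" ([column, row] as shares, 0 to 1, of the picture: columns of its width, rows of its height, amid what is visible of it).
- ctrl.mark_of(camera, thing): "location" ([column, row] as shares, 0 to 1, of the picture: columns of its width, rows of its height: a listed point, or the origin of a listed thing).
The state is a dict: "t": time; "q": joint angles; "joint_vel": joint speeds; "joint_torque": joint torques, N m; "tool_pos": TCP position; "eef_rot": TCP orientation; "ft_force": force on the tool from outside, world axes, zero at the start; "ft_torque": the same for the moment, N m; "gripper_width": finger opening in m.
Only numpy, scipy, OpenCV 4.12 (cv2) and the standard library are available. Lean on these libraries where they do the work, as an engineer would, in place of code of your own. Each camera call takes 0.05 s, during which the arm holds its last target.

## Task

Slide the spacer sleeve over the spindle of the bolted-down stand until it sits fully on the shoulder, and let go of it. Then lift the bearing cap across the block of drill bits and finish while holding it, motionless, about 15 mm above the spindle's tip: level, its bore centred over the spindle and its two ear holes lined up over the two studs, ready for a check by eye. The cap must not touch the stand or the sleeve, and the drill-bit block, the jar and the tape measure stay where they are.

Things in the scene. Friction and masses are not known exactly. Their poses are not given: they have to be found in the camera images.
- spindle_top (a point): Centre of the tip of the upright bright steel spindle, 100 mm above the bench: 20 mm diameter, its last 12 mm tapering to 10 mm. Its 40 mm wide shoulder has its top 27 mm above the bench. Axes: z up, y along the line of the two studs, which stand 50 mm either side of the spindle; fingers going down beside the spindle should lie along x.
- spindle_stand: The stand, fixed to the bench: dark steel base plate 80 x 140 x 15 mm (long along y), two upright studs of 10 mm diameter 50 mm either side of the spindle along y, their tops 96 mm above the bench. Origin under the spindle at bench height, same axes as spindle_top.
- sleeve_mid (a point): Centre of the spacer sleeve, a loose plain aluminium tube standing upright: outside diameter 44 mm, bore 26 mm, height 50 mm (this point is 25 mm above its lower end), 0.13 to 0.25 kg. z along the bore. Seated on the shoulder, this point is 48 mm below spindle_top.
- sleeve: The spacer sleeve; origin at the centre of its lower end.
- cap_mid (a point): Centre of the loose dark steel bearing cap: on its bore axis, 23.5 mm above its underside, half-way up. Block to grip 40 (x) x 46 (y) x 35 mm, grip across the 40 mm, standing on a flange; 26 mm bore right through. Lies flat, z up; y runs along the ears; either way round fits. 0.25 to 0.5 kg.
- bearing_cap: The bearing cap, 47 mm high in all; origin at the centre of its underside, axes as cap_mid. Flange 36 x 130 x 12 mm (long along y) with a 14 mm hole in each ear, 50 mm either side of the bore; small brass nipple on the block's +y face.
- bit_block: Loose beech block with upright drill bits, the one nearer the robot (another stands at the back edge), 56 x 200 mm (long along its y), 102 mm high over the bits, standing between the loose parts and the stand; origin at the centre of its underside. Leave alone.
- glass_jar: Glass jar with a lid, the one nearer the robot (another stands at the back edge), 56 mm diameter, 75 mm high; origin at the centre of its underside. Leave alone.
- tape_measure: Tape measure, 34 x 127 x 60 mm, near the front left of the bench; origin at the centre of its underside. Leave alone.
Things that resemble listed ones, but are neither listed nor needed, are in the scene too. There is more than one size of the sleeve; the job needs the middle-sized.

How it is judged:
By the outcome, as a careful person would: the job done as asked, in the order asked, and still so for the second after the job is handed in, while the arm keeps its last pose, push and grip.
It also fails if it takes over 67 s, if anything falls off the work surface, if the arm or the gripper's body presses on something with over 40 N, if the wrist force passes 120 N, or if a joint passes its speed limit or range.

## Working session

There is one attempt and no reset: what is moved stays moved. The work goes in short steps, each a Python script; the robot and the scene stay as the last script left them, time stands still between calls to the robot, and variables do not carry over. Pictures are saved under pics/ and viewed, and the job is handed in when it is done.

```bash
ls; mkdir -p pics; python3 - <<'E'
from workcell import ctrl
import cv2
for n in ("scene","top","wrist"):
    im=ctrl.grab_frame(n); cv2.imwrite(f"pics/a_{n}.png",im[:,:,::-1])
    m=ctrl.camera_model(n); print(n,m)
s=ctrl.read_state(); print(s['t'],s['tool_pos'],s['eef_rot'],s['gripper_width'])
E
```

```text
pics
scene {'fx': 490.48272331109376, 'fy': 490.48272331109376, 'cx': 314.50818000096524, 'cy': 244.83942451749536, 'k1': -0.05358427849136285, 'extrinsics': array([[ 0.88026827, -0.47409774,  0.01895021, -0.46434583],
       [ 0.20067057,  0.40818677,  0.89056998, -0.20371323],
       [-0.42995244, -0.78013774,  0.45445132, -0.92082289],
       [ 0.        ,  0.        ,  0.        ,  1.        ]])}
top {'fx': 472.1539833527431, 'fy': 472.1539833527431, 'cx': 320.70740607716453, 'cy': 244.3653309701365, 'k1': -0.10860819742539225, 'extrinsics': array([[-0.00480472, -0.99995405, -0.00829565,  0.0574222 ],
       [ 0.98441383, -0.00618815,  0.17575867, -0.5299873 ],
       [-0.17580193, -0.00732188,  0.98439833, -1.17964274],
       [ 0.        ,  0.        ,  0.        ,  1.        ]])}
wrist {'fx': 379.50902093969984, 'fy': 379.50902093969984, 'cx': 317.89740125591135, 'cy': 240.06767676936508, 'k1': -0.052629561393225166, 'extrinsics': array([[ 2.23534343e-01,  9.74695793e-01, -7.12535961e-04,
        -6.73796271e-01],
       [-9.44179770e-01,  2.16354266e-01, -2.48425830e-01,
         2.65029127e-02],
       [-2.41985452e-01,  5.62044669e-02,  9.68650659e-01,
        -3.90949444e-01],
       [ 0.00000000e+00,  0.00000000e+00,  0.00000000e+00,
         1.00000000e+00]])}
0.15 [0.15042564 0.65769301 0.20497757] [[-1.60401788e-04  2.22991743e-01  9.74820320e-01]
 [-9.09096842e-04  9.74819898e-01 -2.22991795e-01]
 [-9.99999574e-01 -9.21974358e-04  4.63582346e-05]] 0.09399266756895681
```

View pics/a_scene.png

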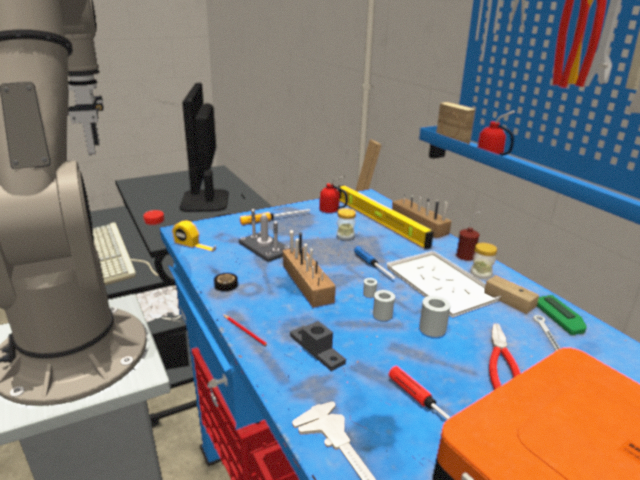

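View pics/a_top.png

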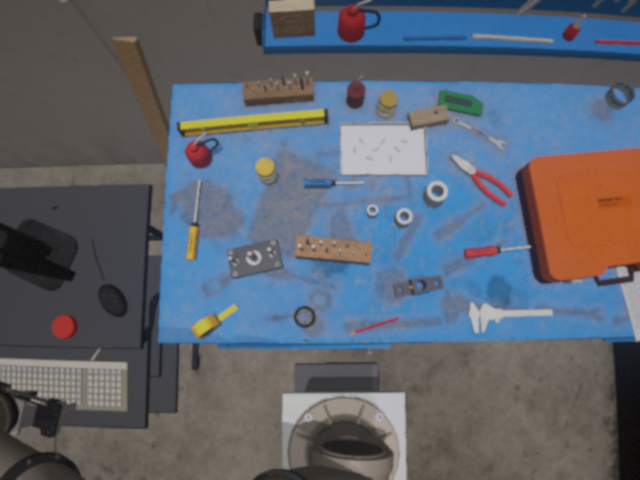

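View pics/a_wrist.png

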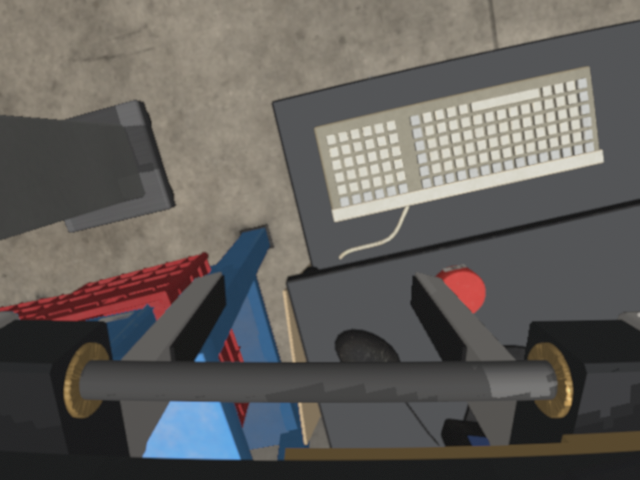

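```bash
cat > h.py <<'E'
import numpy as np, cv2
from scipy.optimize import least_squares
from workcell import ctrl
def proj(m,P):
    P=np.atleast_2d(P); E=m['extrinsics']; c=P@E[:3,:3].T+E[:3,3]
    x=c[:,0]/-c[:,2]; y=-c[:,1]/-c[:,2]; r2=x*x+y*y; f=1+m['k1']*r2
    return np.c_[m['fx']*x*f+m['cx'], m['fy']*y*f+m['cy']]
def ray(m,uv):
    d=np.array([(uv[0]-m['cx'])/m['fx'],(uv[1]-m['cy'])/m['fy']]); s=d.copy()
    for _ in range(20): s=d/(1+m['k1']*(s@s))
    E=m['extrinsics']; R=E[:3,:3]
    return -R.T@E[:3,3], R.T@np.array([s[0],-s[1],-1.])
def onz(m,uv,z):
    o,d=ray(m,uv); return o+d*(z-o[2])/d[2]
def tri(obs):
    A=np.zeros((3,3));b=np.zeros(3)
    for m,uv in obs:
        o,d=ray(m,uv); d=d/np.linalg.norm(d); M=np.eye(3)-np.outer(d,d); A+=M;b+=M@o
    return np.linalg.solve(A,b)
def down(yaw_deg):  # tool x down, tool y (jaws) at yaw in world
    a=np.radians(yaw_deg); x=np.array([0,0,-1.]); y=np.array([np.cos(a),np.sin(a),0]); return np.c_[x,y,np.cross(x,y)]
def save(im,name,scale=1,crop=None):
    if crop: im=im[crop[1]:crop[3],crop[0]:crop[2]]
    if scale!=1: im=cv2.resize(im,None,fx=scale,fy=scale,interpolation=cv2.INTER_CUBIC)
    cv2.imwrite('pics/'+name,im[:,:,::-1])
E
python3 - <<'E'
from h import *
np.set_printoptions(precision=4,suppress=True)
S=np.array([640,480])
for n in('top','scene'):
    im=ctrl.grab_frame(n); m=ctrl.camera_model(n)
    for t,z in (('spindle_top',.1),('spindle_stand',0),('sleeve_mid',.025),('cap_mid',.0235),('bearing_cap',0),('bit_block',0),('glass_jar',0),('tape_measure',0)):
        for d in ctrl.mark_of(n,t)[:3]:
            uv=np.array(d['location'])*S; print(n,t,round(d['conf'],2),uv,onz(m,uv,z))
im=ctrl.grab_frame('top'); save(im,'b1.png',4,(215,220,315,300)); save(im,'b2.png',3,(350,170,550,320))
E
```

```text
top spindle_top 0.77 [251.712 253.008] [0.5001 0.2257 0.1   ]
top spindle_stand 0.81 [251.392 260.592] [0.4955 0.2417 0.    ]
top sleeve_mid 0.94 [433.472 195.984] [ 0.6655 -0.2516  0.025 ]
top sleeve_mid 0.75 [402.304 218.88 ] [ 0.6022 -0.1642  0.025 ]
top sleeve_mid 0.42 [371.584 211.92 ] [ 0.6218 -0.0822  0.025 ]
top cap_mid 0.7 [417.6   287.712] [ 0.4177 -0.1983  0.0235]
top bearing_cap 0.68 [419.008 286.08 ] [ 0.424  -0.2069  0.    ]
top bit_block 0.75 [334.272 250.704] [0.5212 0.0184 0.    ]
top glass_jar 0.68 [267.328 177.12 ] [0.7298 0.2025 0.    ]
top glass_jar 0.36 [416.768 285.024] [ 0.4269 -0.201   0.    ]
top glass_jar 0.28 [402.88  219.216] [ 0.6071 -0.17    0.    ]
top tape_measure 0.68 [220.032 319.68 ] [0.3377 0.3226 0.    ]
scene spindle_top 0.7 [264.192 213.408] [0.5027 0.2339 0.1   ]
scene spindle_stand 0.91 [262.912 247.008] [0.4985 0.2397 0.    ]
scene sleeve_mid 0.89 [381.504 305.28 ] [ 0.5998 -0.1646  0.025 ]
scene sleeve_mid 0.71 [437.184 315.504] [ 0.6813 -0.2481  0.025 ]
scene sleeve_mid 0.62 [372.416 284.88 ] [ 0.6292 -0.0874  0.025 ]
scene cap_mid 0.74 [317.184 338.304] [ 0.4253 -0.1997  0.0235]
scene bearing_cap 0.96 [316.224 348.72 ] [ 0.4231 -0.2009  0.    ]
scene bit_block 0.62 [308.992 284.688] [0.52   0.0135 0.    ]
scene glass_jar 0.59 [345.472 235.104] [0.7378 0.2043 0.    ]
scene tape_measure 0.62 [195.072 242.4  ] [0.3428 0.3469 0.    ]
```

View pics/b1.png

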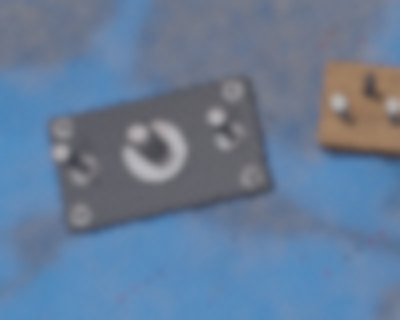

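View pics/b2.png

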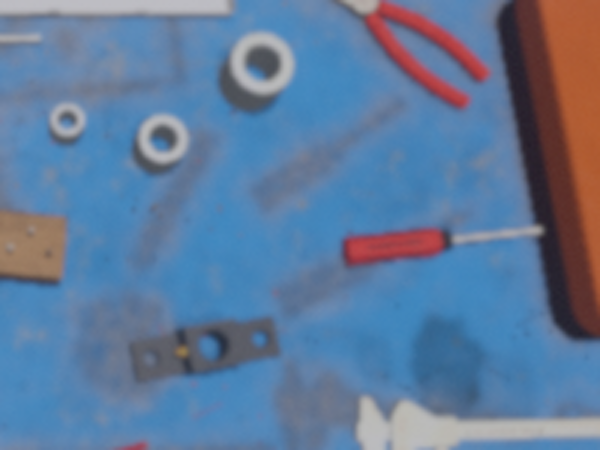

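```bash
python3 - <<'E'
from h import *
np.set_printoptions(precision=4,suppress=True)
s=ctrl.read_state(); m=ctrl.camera_model('wrist'); E=m['extrinsics']; R=np.array(s['eef_rot'])
c=-E[:3,:3].T@E[:3,3]; print('cam in tool',R.T@(c-s['tool_pos'])); print('axes in tool (cols cam x,y,z)\n',R.T@E[:3,:3].T)
t=ctrl.camera_model('top')
a=onz(t,(230.5,258.25),.096);b=onz(t,(269,249.25),.096);p=onz(t,(249.25,253.25),.1);print(a,b,p,(a+b)/2,np.degrees(np.arctan2(*(a-b)[1::-1])),np.linalg.norm(a-b))
# cap ear holes approx zoom coordinates, z=.012 ; bore z=.047
f=lambda u,v:(350+u/3,170+v/3)
a=onz(t,f(151,358),.012);b=onz(t,f(261,339),.012);p=onz(t,f(213,347),.047);print(a,b,(a+b)/2,p,np.degrees(np.arctan2(*(a-b)[1::-1])),np.linalg.norm(a-b))
print(onz(t,f(162,139),.05), s['t'])
P=[.4985,.237,.1]
for yaw in (-180,-150,-90,-75,-60,0,15,30,90,105,120,165):
  for h in(.3,):
    q=ctrl.inverse_kinematics([P[0],P[1],h],down(yaw)); print(yaw,q if q is None else np.round(q))
E
```

```text
cam in tool [-0.1798 -0.0007 -0.071 ]
axes in tool (cols cam x,y,z)
 [[-0.0002  0.2484 -0.9687]
 [ 1.      0.0007 -0.0001]
 [ 0.0006 -0.9687 -0.2484]]
[0.4878 0.2793 0.096 ] [0.51   0.1832 0.096 ] [0.4995 0.2318 0.1   ] [0.4989 0.2312 0.096 ] 103.00151024063815 0.0986846259493468
[ 0.4148 -0.1546  0.012 ] [ 0.4307 -0.2529  0.012 ] [ 0.4228 -0.2037  0.012 ] [ 0.4209 -0.2026  0.047 ] 99.146820385072 0.09954740065858274
[ 0.6032 -0.1646  0.05  ] 1.1
-180 [-41.   8.  10. 102.  -1.  70. 149.]
-150 None
-90 [ -70.   10.   44.  103.   -7.   70. -114.]
-75 [-70.  10.  43. 103.  -7.  70. -99.]
-60 [-69.  10.  42. 103.  -7.  70. -84.]
0 [-64.   9.  36. 103.  -6.  70. -26.]
15 [-62.   9.  34. 103.  -5.  70. -11.]
30 [-60.   9.  31. 103.  -5.  70.   3.]
90 [-51.   9.  22. 102.  -3.  70.  61.]
105 [-50.   8.  20. 102.  -3.  70.  76.]
120 [-47.   8.  17. 102.  -3.  70.  91.]
165 [-42.   8.  12. 102.  -2.  70. 135.]
```

```bash
python3 - <<'E'
from h import *
np.set_printoptions(precision=4,suppress=True)
ctrl.goto([.499,.2315,.235],down(13))
s=ctrl.read_state();m=ctrl.camera_model('wrist'); im=ctrl.grab_frame('wrist'); save(im,'c1.png')
print(s['t'],s['tool_pos'])
for n in('spindle_top','spindle_stand'):
  for d in ctrl.mark_of('wrist',n)[:2]:
    uv=np.array(d['location'])*[640,480]; print(n,d['conf'],uv,onz(m,uv,.1 if 'top' in n else 0))
E
```

```text
3.0917 [0.4986 0.2328 0.2348]
spindle_top 0.66 [320.384 229.92 ] [0.5013 0.2325 0.1   ]
spindle_stand 0.79 [320.192 210.72 ] [0.5019 0.2317 0.    ]
```

View pics/c1.png

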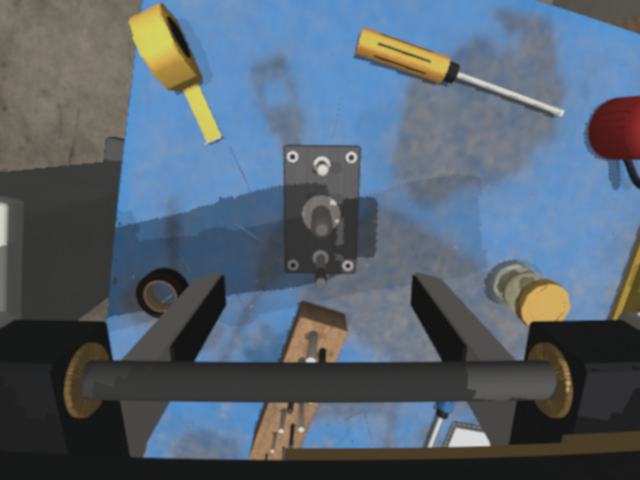

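```bash
python3 - <<'E'
from h import *
np.set_printoptions(precision=4,suppress=True)
s=ctrl.read_state();m=ctrl.camera_model('wrist'); im=ctrl.grab_frame('wrist'); save(im,'c2.png',4,(270,135,370,285))
print(s['t'],s['tool_pos'],s['joint_vel'])
E
```

```text
3.2417 [0.4987 0.2323 0.2349] [ 0.2153 -0.0535  0.2414  0.0816  0.1435 -0.0715  0.0751]
```

View pics/c2.png

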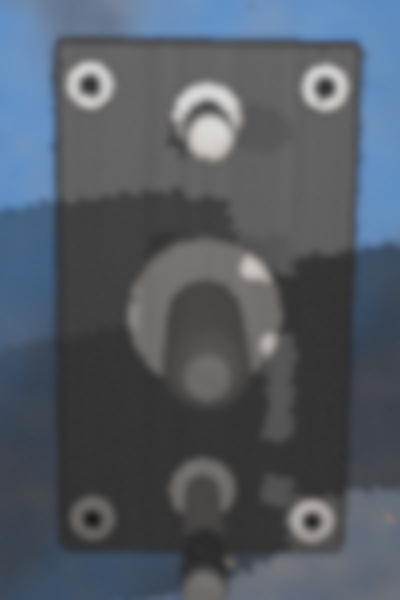

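```bash
cat > fitstand.py <<'E'
from h import *
def fitpose(m,loc,uv,x0):
    loc=np.array(loc);uv=np.array(uv)
    def P(p):
        a=np.radians(p[2]);c,s=np.cos(a),np.sin(a);return np.c_[p[0]+c*loc[:,0]-s*loc[:,1],p[1]+s*loc[:,0]+c*loc[:,1],loc[:,2]]
    f=lambda p:(proj(m,P(p))-uv).ravel()
    r=least_squares(f,x0,x_scale=[.01,.01,1]); return r.x,f(r.x).reshape(-1,2)
E
python3 - <<'E'
from fitstand import *
np.set_printoptions(precision=4,suppress=True)
m=ctrl.camera_model('wrist')
z=np.array([(208,378),(209,138),(205,585),(205.5,314)],float); uv=(z+.5)/4-.5+[270,135]
print(ctrl.read_state()['tool_pos'])
print(fitpose(m,[(0,0,.1),(0,.05,.096),(0,-.05,.096),(0,0,.027)],uv,[.499,.232,13]))
E
```

```text
[0.4988 0.2321 0.2349]
(array([ 0.5021,  0.2333, 12.6709]), array([[-0.1062, -0.6115],
       [ 0.1158, -0.5603],
       [ 0.1131,  1.3309],
       [-0.146 , -0.0147]]))
```

```bash
python3 - <<'E'
from h import *
np.set_printoptions(precision=4,suppress=True)
s=ctrl.read_state()
ctrl.goto([.501,.2325,.235],down(118)); ctrl.sleep(.4)
s=ctrl.read_state();m=ctrl.camera_model('wrist'); im=ctrl.grab_frame('wrist'); save(im,'d0.png')
u,v=proj(m,[[.501,.2325,.06]])[0]; u=int(u);v=int(v);print(u,v)
save(im,'d1.png',4,(u-80,v-60,u+80,v+60)); print(u-80,v-60)
np.save('d_ext.npy',m['extrinsics'])
print(s['t'],s['tool_pos'],s['joint_vel'])
E
```

```text
319 220
239 160
5.3083 [0.501  0.2325 0.235 ] [ 0.0131 -0.0504 -0.0569 -0.0385  0.1634  0.0724 -0.0316]
```

View pics/d1.png

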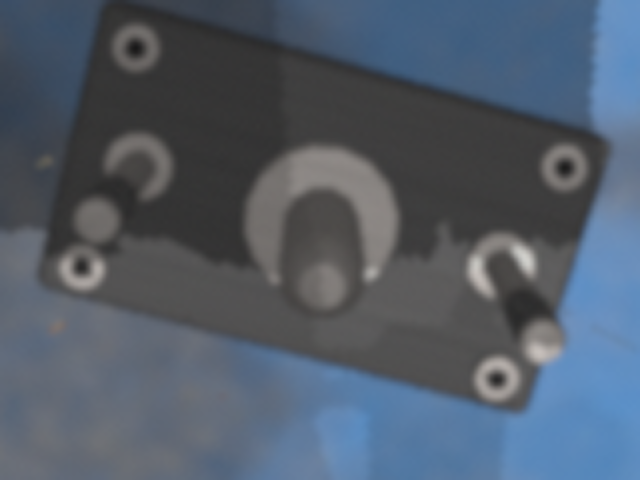

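```bash
cat > joint.py <<'E'
from fitstand import *
np.set_printoptions(precision=5,suppress=True)
def camat(pos,R):  # wrist model for a tool pose
    m=ctrl.camera_model('wrist'); s=ctrl.read_state(); E=m['extrinsics']
    T=np.eye(4);T[:3,:3]=s['eef_rot'];T[:3,3]=s['tool_pos']
    N=np.eye(4);N[:3,:3]=R;N[:3,3]=pos
    return dict(m,extrinsics=E@T@np.linalg.inv(N))
loc=np.array([(0,0,.1),(0,.05,.096),(0,-.05,.096),(0,0,.027)])
def W(p,loc=loc):
    a=np.radians(p[2]);c,s=np.cos(a),np.sin(a);return np.c_[p[0]+c*loc[:,0]-s*loc[:,1],p[1]+s*loc[:,0]+c*loc[:,1],loc[:,2]]
if __name__=='__main__':
    z1=np.array([(208,378),(209,138),(205,585),(205.5,314)],float); uv1=(z1+.5)/4-.5+[270,135]
    z2=np.array([(323,286),(545,341),(97,219),(322,223)],float); uv2=(z2+.5)/4-.5+[239,160]
    m1=camat([.4987,.2323,.2349],down(13)); m2=dict(m1,extrinsics=np.load('d_ext.npy'))
    def f(p):
        r=[]
        for m,uv in((m1,uv1),(m2,uv2)):
            E=m['extrinsics'].copy();E[:2,3]+=p[3:5]; r.append((proj(dict(m,extrinsics=E),W(p))-uv).ravel())
        return np.concatenate(r)
    r=least_squares(f,[.5,.232,13,0,0],x_scale=[.01,.01,1,.01,.01]); print(r.x,f(r.x).reshape(-1,2))
    print(fitpose(m2,loc,uv2,[.5,.23,13]))
E
python3 joint.py
```

```text
[ 0.50133  0.23407 12.48601 -0.00101 -0.00003] [[-0.10826 -0.61247]
 [ 0.23955 -0.55293]
 [-0.00417  1.31419]
 [-0.13663 -0.0382 ]
 [ 0.04209 -0.15526]
 [-0.18209 -0.00576]
 [ 0.10148  0.32481]
 [ 0.01663 -0.24745]]
(array([ 0.50184,  0.2332 , 12.36269]), array([[ 0.04988, -0.14575],
       [-0.21375,  0.11797],
       [ 0.14055,  0.21521],
       [ 0.02303, -0.23921]]))
```

```bash
python3 - <<'E'
from h import *
np.set_printoptions(precision=4,suppress=True)
ctrl.goto([.602,-.1645,.2],down(12.5)); ctrl.sleep(.4)
s=ctrl.read_state();m=ctrl.camera_model('wrist'); im=ctrl.grab_frame('wrist'); save(im,'e0.png')
m['extrinsics'][0,3]-=.001
print(s['t'],s['tool_pos'])
for d in ctrl.silhouettes('wrist','sleeve')[:4]:
    p=d['pixels'];ys,xs=np.nonzero(p); print(d['conf'],np.array(d['location'])*[640,480],xs.min(),xs.max(),ys.min(),ys.max())
for d in ctrl.mark_of('wrist','sleeve_mid')[:4]:
    uv=np.array(d['location'])*[640,480]; print(d['conf'],uv,onz(m,uv,.025))
u,v=proj(m,[[.602,-.1645,.05]])[0]; u=int(u);v=int(v);print(u-80,v-60)
save(im,'e1.png',4,(u-80,v-60,u+80,v+60))
np.save('e_ext.npy',m['extrinsics'])
E
```

```text
7.275 [ 0.6021 -0.1642  0.2   ]
0.93 [366.72  325.104] 336 399 285 361
0.84 [368.32  139.296] 346 382 123 157
0.79 [318.08  228.288] 298 345 197 250
0.78 [322.112 223.296] [ 0.6082 -0.1664  0.025 ]
0.69 [364.096 142.992] [ 0.6292 -0.0853  0.025 ]
0.57 [366.016 320.976] [ 0.6745 -0.2563  0.025 ]
236 165
```

View pics/e0.png

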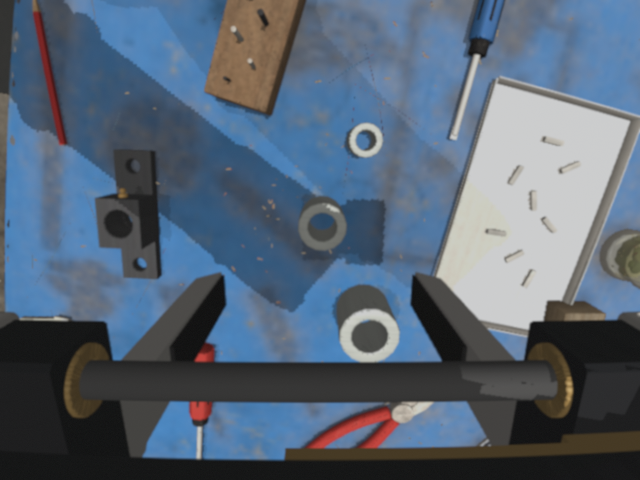

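View pics/e1.png

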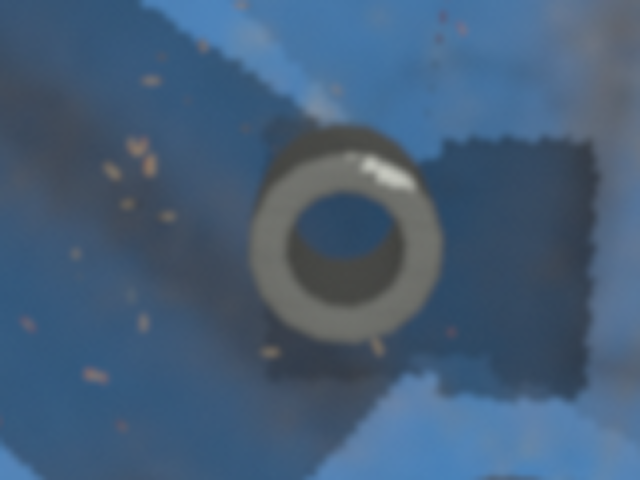

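```bash
python3 - <<'E'
from h import *
np.set_printoptions(precision=4,suppress=True)
m=ctrl.camera_model('wrist'); m['extrinsics']=np.load('e_ext.npy')
uv=(np.array([346,245.5])+.5)/4-.5+[236,165]
p=onz(m,uv,.05); print(p)
assert np.hypot(*(p[:2]-[.6032,-.1646]))<.006
R=down(12.5)
ctrl.movel([p[0],p[1],.09],R,.2); print(ctrl.movel([p[0],p[1],.014],None,.12,max_force=8)); ctrl.sleep(.2)
s=ctrl.read_state(); print(s['tool_pos'],s['ft_force'])
ctrl.grab(); s=ctrl.read_state(); print(s['t'],s['tool_pos'],s['gripper_width'],s['ft_force'])
ctrl.movel([p[0],p[1],.19],None,.2); ctrl.sleep(.3)
s=ctrl.read_state(); print(s['t'],s['tool_pos'],s['gripper_width'],s['ft_force'])
mm=ctrl.camera_model('wrist'); im=ctrl.grab_frame('wrist'); save(im,'f0.png'); np.save('f_ext.npy',mm['extrinsics'])
save(im,'f1.png',4,(240,200,400,340))
E
```

```text
[ 0.6073 -0.1638  0.05  ]
False
[ 0.6078 -0.1638  0.0147] [ 1.0481  0.2063 -0.1125]
9.9417 [ 0.6072 -0.1638  0.0139] 0.04347085887941682 [-0.6682  0.1427  0.3341]
11.275 [ 0.6071 -0.1638  0.1894] 0.043369176533460424 [ 0.1967 -0.6285 -2.1173]
```

View pics/f1.png

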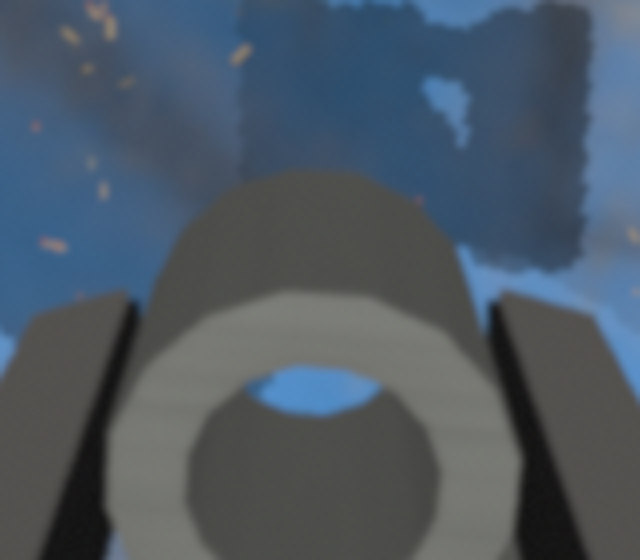

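```bash
python3 - <<'E'
from h import *
np.set_printoptions(precision=4,suppress=True)
m=ctrl.camera_model('wrist'); m['extrinsics']=np.load('f_ext.npy')
s=ctrl.read_state();R=np.array(s['eef_rot']);T=np.array(s['tool_pos'])
def P(tz,ty,r=.022,up=.0361):
    a=np.linspace(0,2*np.pi,361); return proj(m,T+np.c_[np.full(361,-up),ty+r*np.cos(a),tz+r*np.sin(a)]@R.T)
for tz in(-.003,-.001,0,.001,.003):
    o=P(tz,0);i=P(tz,0,.013); b=P(tz,0,.022,-.0139)
    z=lambda q:(q-[240,200]+.5)*4-.5
    o,i,b=z(o),z(i),z(b); print(tz,'outer x',o[:,0].min(),o[:,0].max(),'top',o[:,1].min(),'inner x',i[:,0].min(),i[:,0].max(),'top',i[:,1].min(),'bottom ring top',b[:,1].min())
E
```

```text
-0.003 outer x 96.03923769826565 523.3533388472565 top 250.4806583554157 inner x 183.41527018977627 435.9737811138857 top 335.74241252538127 bottom ring top 134.28375291939676
-0.001 outer x 96.7921075792508 522.6496476269592 top 269.65627701185645 inner x 183.8709857262627 435.5673532962983 top 354.3320203182127 bottom ring top 149.10009146396658
0 outer x 97.16781533132644 522.2984412147516 top 279.19495911102786 inner x 184.0983889716888 435.36450505189373 top 363.57841025251764 bottom ring top 156.48083183843562
0.001 outer x 97.54303180676561 521.9476673228626 top 288.70095427353135 inner x 184.32548542214045 435.1619042760324 top 372.79260177364404 bottom ring top 163.8433031578336
0.003 outer x 98.29197207220795 521.2474356932007 top 307.6150845520083 inner x 184.77874695310993 434.75745587771235 top 391.12462796024056 bottom ring top 178.51349215026346
```

```bash
python3 - <<'E'
from h import *
np.set_printoptions(precision=4,suppress=True)
a=np.radians(12.5); x,y=.5013-.0004*np.sin(a),.2341+.0004*np.cos(a)
ctrl.movel([x,y,.19],None,.25); ctrl.movel([x,y,.127],None,.1); ctrl.sleep(.4)
s=ctrl.read_state(); print(s['t'],s['tool_pos'],s['gripper_width'],s['ft_force'])
for n in('scene','top','wrist'):
    im=ctrl.grab_frame(n); save(im,f'g_{n}.png',4,{'scene':(210,140,330,280),'top':(205,200,305,300),'wrist':(240,150,400,290)}[n])
E
```

```text
14.3083 [0.5013 0.2346 0.1272] 0.04352479944795973 [ 0.2173  0.3459 -2.1194]
```

View pics/g_scene.png

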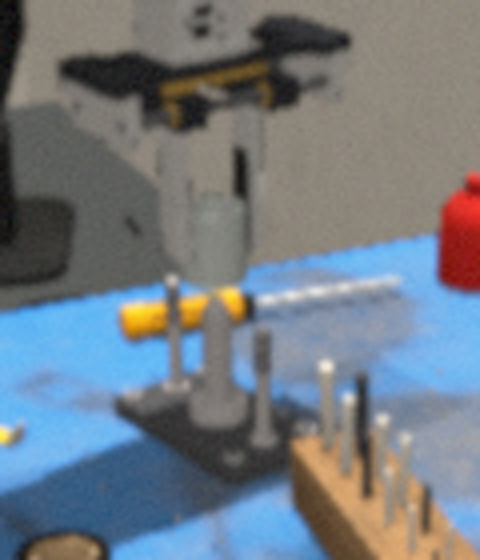

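View pics/g_wrist.png

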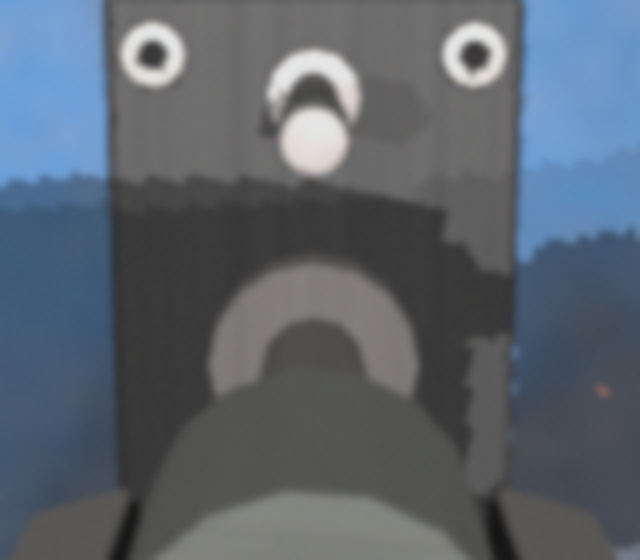

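View pics/g_top.png

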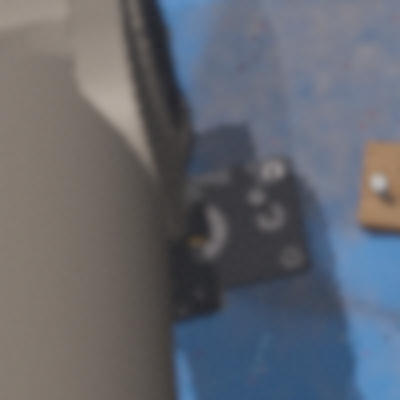

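```bash
python3 - <<'E'
from h import *
np.set_printoptions(precision=4,suppress=True)
s=ctrl.read_state();x,y=s['tool_pos'][:2]
a=np.radians(12.5); x,y=.5013-.0004*np.sin(a),.2341+.0004*np.cos(a)
hit=ctrl.movel([x,y,.047],None,.08,max_force=10); s=ctrl.read_state(); print(hit,s['t'],s['tool_pos'],s['ft_force'])
if not hit:
    hit=ctrl.movel([x,y,.039],None,.02,max_force=8); s=ctrl.read_state(); print(hit,s['t'],s['tool_pos'],s['ft_force'],s['gripper_width'])
E
```

```text
False 15.6083 [0.5015 0.2346 0.0474] [-0.5174 -0.3245 -2.6195]
True 15.975 [0.5014 0.2348 0.0407] [0.0754 0.4414 3.0193] 0.043340379436940614
```

```bash
python3 - <<'E'
from h import *
np.set_printoptions(precision=4,suppress=True)
ctrl.open(); s=ctrl.read_state(); print(s['t'],s['tool_pos'],s['ft_force'],s['gripper_width'])
p=s['tool_pos']; ctrl.movel([.5013,.2341,.235],down(12.5),.2); ctrl.sleep(.4)
s=ctrl.read_state(); print(s['t'],s['tool_pos'],s['ft_force'])
m=ctrl.camera_model('wrist'); im=ctrl.grab_frame('wrist'); np.save('i_ext.npy',m['extrinsics'])
save(im,'i_w.png',4,(250,130,400,280)); im=ctrl.grab_frame('scene'); save(im,'i_s.png',4,(210,160,330,280))
E
```

```text
16.8833 [0.5009 0.2346 0.0404] [-0.0756 -0.0199 -0.4117] 0.09394361018595057
18.4083 [0.5012 0.234  0.2347] [ 0.2239 -0.1761 -0.1482]
```

View pics/i_w.png

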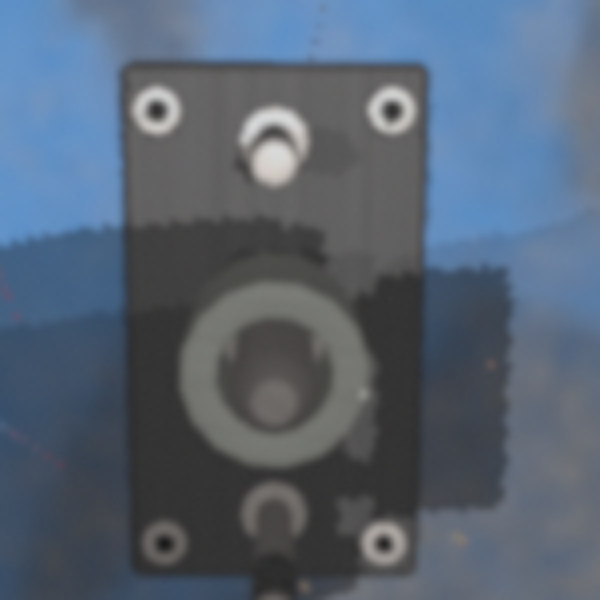

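View pics/i_s.png

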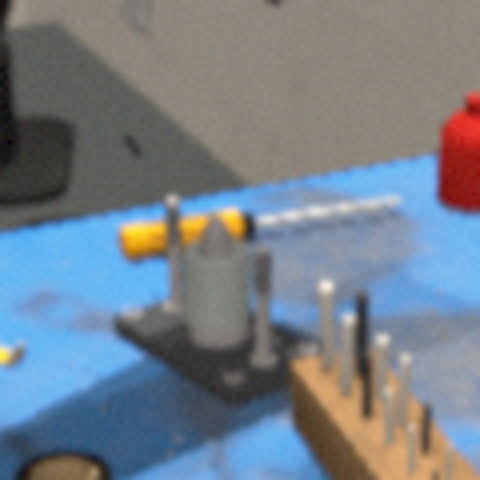

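```bash
python3 - <<'E'
from fitstand import *
np.set_printoptions(precision=4,suppress=True)
m=ctrl.camera_model('wrist'); m['extrinsics']=np.load('i_ext.npy'); m['extrinsics'][0,3]-=.00101
z=np.array([(273,401),(273,162)],float); uv=(z+.5)/4-.5+[250,130]
print(fitpose(m,[(0,0,.1),(0,.05,.096)],uv,[.5,.233,13]))
ctrl.movel([.4245,-.2005,.21],down(9.5),.25); ctrl.sleep(.4)
s=ctrl.read_state(); print(s['t'],s['tool_pos'],s['ft_force'])
m=ctrl.camera_model('wrist'); im=ctrl.grab_frame('wrist'); np.save('j_ext.npy',m['extrinsics'])
save(im,'j_0.png');save(im,'j_w.png',4,(250,130,400,280))
E
```

```text
(array([ 0.5028,  0.2334, 12.4569]), array([[-0.    ,  0.0709],
       [ 0.    , -0.0667]]))
20.825 [ 0.4245 -0.2003  0.21  ] [-0.1613  0.7963  0.1158]
```

View pics/j_w.png

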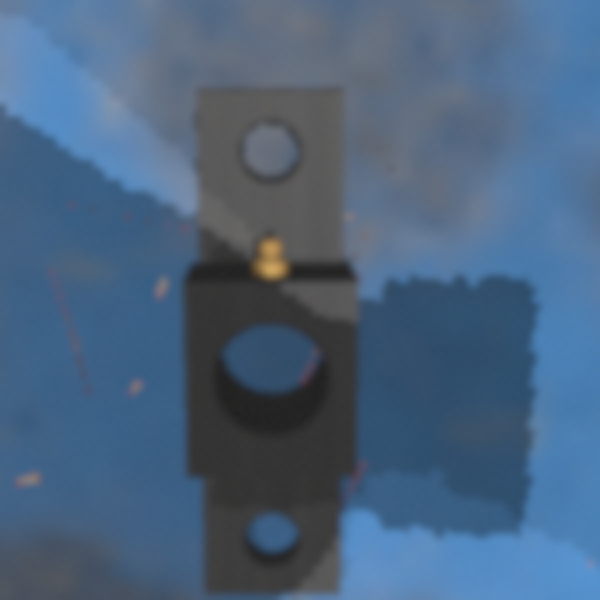

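View pics/j_0.png

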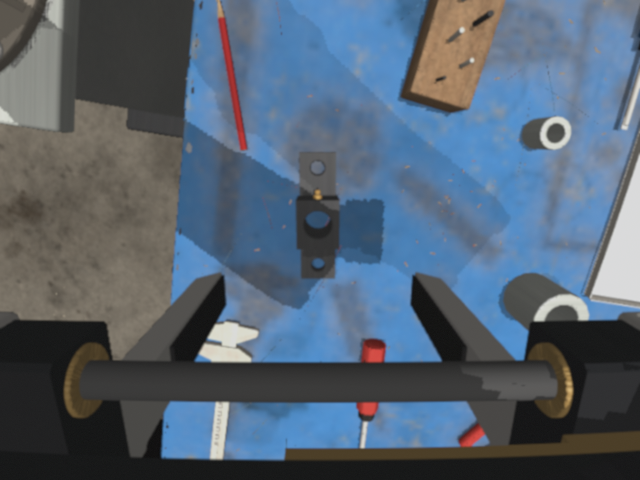

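```bash
python3 - <<'E'
from joint import *
s=ctrl.read_state(); print(np.array(s['eef_rot'])-down(9.5), s['tool_pos'],s['t'])
m0=ctrl.camera_model('wrist'); R=np.array(s['eef_rot']); 
for n in 'defij':
    E=np.load(n+'_ext.npy')
    # implied yaw and cam centre
    print(n, 'cam centre',-E[:3,:3].T@E[:3,3],'camx yaw',np.degrees(np.arctan2(E[0,1],E[0,0])), 'x tilt',E[0,2])
print(m0['extrinsics']-np.load('j_ext.npy'))
z1=np.array([(208,378),(209,138),(205,585),(205.5,314)],float); uv1=(z1+.5)/4-.5+[270,135]
z2=np.array([(323,286),(545,341),(97,219),(322,223)],float); uv2=(z2+.5)/4-.5+[239,160]
z3=np.array([(273,401),(273,162)],float); uv3=(z3+.5)/4-.5+[250,130]
m1=camat([.4987,.2323,.2349],down(13));m2=dict(m1,extrinsics=np.load('d_ext.npy'));m3=dict(m1,extrinsics=np.load('i_ext.npy'))
m3b=camat([.5012,.2340,.2347],down(12.5))
for m,uv in((m1,uv1),(m2,uv2),(m3,uv3),(m3b,uv3)): print(fitpose(m,loc[:len(uv)],uv,[.5,.23,13])[0], 'tip only',onz(m,uv[0],.1))
E
```

```text
[[-0.00003 -0.00003  0.0002 ]
 [-0.       0.0002   0.00003]
 [ 0.      -0.00003 -0.     ]] [ 0.42454 -0.20039  0.21   ] 20.875
d cam centre [0.43818 0.19792 0.41485] camx yaw 117.96046686871549 x tilt 3.274743231678423e-05
e cam centre [ 0.58806 -0.09478  0.3799 ] camx yaw 12.497507176395152 x tilt 0.0004250862985003015
f cam centre [ 0.59234 -0.09454  0.36927] camx yaw 12.455493540260763 x tilt -0.0006286377726449052
i cam centre [0.48639 0.3033  0.41458] camx yaw 12.457404986776883 x tilt -2.62734467640748e-06
j cam centre [ 0.4133  -0.13038  0.38986] camx yaw 9.485469214477252 x tilt 0.00032310379417277186
[[ 0.00002 -0.00011 -0.00002  0.     ]
 [ 0.00011  0.00001 -0.00002  0.00001]
 [ 0.00004  0.00003 -0.       0.     ]
 [ 0.       0.       0.       0.     ]]
[ 0.50212  0.23352 12.60548] tip only [0.50233 0.23302 0.1    ]
[ 0.50184  0.2332  12.36269] tip only [0.50197 0.23322 0.1    ]
[ 0.50185  0.23322 12.45688] tip only [0.50183 0.23328 0.1    ]
[ 0.50187  0.23334 12.46524] tip only [0.50185 0.2334  0.1    ]
```

```bash
python3 - <<'E'
from fitstand import *
np.set_printoptions(precision=5,suppress=True)
m=ctrl.camera_model('wrist'); m['extrinsics']=np.load('j_ext.npy')
z=np.array([(272,379),(271,151),(272.5,536)],float); uv=(z+.5)/4-.5+[250,130]
p,r=fitpose(m,[(0,0,.047),(0,.05,.012),(0,-.05,.012)],uv,[.424,-.2,9]);print(p,r)
# block top corners check & flange end corners
c=[(-.02,.023,.047),(.02,.023,.047),(.02,-.023,.047),(-.02,-.023,.047),(-.018,.065,.012),(.018,.065,.012),(-.018,-.065,.012),(.018,-.065,.012)]
a=np.radians(p[2]);W=[(p[0]+np.cos(a)*x-np.sin(a)*y,p[1]+np.sin(a)*x+np.cos(a)*y,zz) for x,y,zz in c]
print((proj(m,W)-[250,130]+.5)*4-.5)
E
```

```text
[ 0.4251  -0.20213  9.69476] [[-0.04767 -0.10532]
 [ 0.02376 -0.36852]
 [ 0.02871  0.53969]]
[[183.35565 279.78818]
 [359.48927 279.13819]
 [357.48572 474.31486]
 [186.89714 474.92975]
 [196.82007  87.39584]
 [344.88801  86.83724]
 [204.59544 592.55137]
 [341.06281 592.06628]]
```

```bash
python3 - <<'E'
from h import *
np.set_printoptions(precision=4,suppress=True)
x,y=.4244,-.2013
ctrl.movel([x,y,.08],down(9.7),.2); print(ctrl.movel([x,y,.011],None,.1,max_force=8)); ctrl.sleep(.3)
s=ctrl.read_state(); print(s['tool_pos'],s['ft_force'])
ctrl.grab(); s=ctrl.read_state(); print(s['t'],s['tool_pos'],s['gripper_width'],s['ft_force'])
ctrl.movel([x,y,.2],None,.15); ctrl.sleep(.4)
s=ctrl.read_state(); print(s['t'],s['tool_pos'],s['gripper_width'],s['ft_force'],s['ft_torque'])
m=ctrl.camera_model('wrist'); im=ctrl.grab_frame('wrist'); np.save('k_ext.npy',m['extrinsics']); save(im,'k0.png'); 
E
```

```text
False
[ 0.4247 -0.2012  0.0113] [0.2766 0.7934 0.1234]
23.6917 [ 0.4243 -0.2013  0.011 ] 0.03967454766741975 [-0.5419 -0.8078 -0.3326]
25.5 [ 0.4243 -0.2014  0.1999] 0.03971011501252076 [-0.2805 -0.7835 -4.2539] [-0.0358  0.0162 -0.0002]
```

View pics/k0.png

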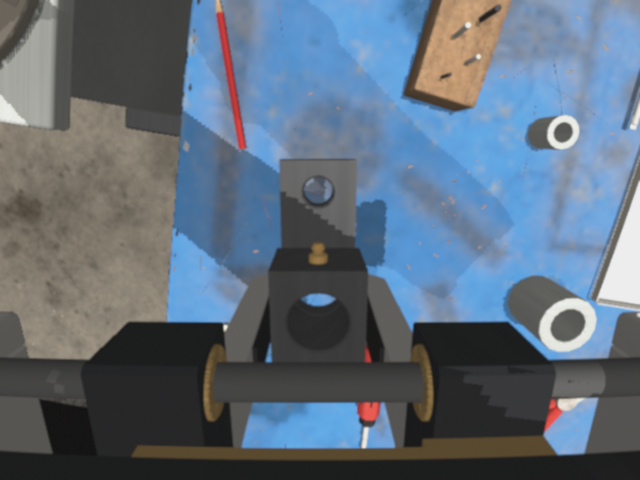

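```bash
cat > hand.py <<'E'
from h import *
w=np.array([.0007,-.0008,0])
def predict(m,T,R,tz=0,g=.011):
    m=dict(m);E=m['extrinsics'].copy();E[:3,3]+=E[:3,:3]@w;m['extrinsics']=E  # true cam = reported - w
    # cap pts: X (jaw) , Y (=-tool z), Z above underside
    def pt(x,y,z): return T+R@np.array([-(z-g),x,tz-y])
    P=lambda *a:proj(m,[pt(*a)])[0]
    ring=lambda r,cy,z:proj(m,[pt(r*np.cos(t),cy+r*np.sin(t),z) for t in np.linspace(0,6.283,100)])
    return P,ring
E
python3 - <<'E'
from hand import *
np.set_printoptions(precision=2,suppress=True)
m=ctrl.camera_model('wrist');m['extrinsics']=np.load('k_ext.npy');s=ctrl.read_state();T=np.array(s['tool_pos']);R=np.array(s['eef_rot'])
for tz in(-.001,0,.001):
    P,ring=predict(m,T,R,tz); h=ring(.007,.05,.012);b=ring(.013,0,.047)
    print(tz,'flange corners',P(-.018,.065,.012),P(.018,.065,.012),'hole',h.min(0),h.max(0),'block far',P(-.02,.023,.047),P(.02,.023,.047),'bore',b.min(0),b.max(0))
E
python3 -c "
import cv2;im=cv2.imread('pics/k0.png')[140:290,250:400];cv2.imwrite('pics/k1.png',cv2.resize(im,None,fx=4,fy=4,interpolation=2))
im=cv2.imread('pics/k0.png')[240:360,250:400];cv2.imwrite('pics/k2.png',cv2.resize(im,None,fx=4,fy=4,interpolation=2))"
```

```text
-0.001 flange corners [279.07 156.14] [357.05 156.09] hole [303.2  173.56] [332.96 203.33] block far [268.02 266.71] [368.32 266.65] bore [286.82 290.17] [349.56 347.44]
0 flange corners [279.12 158.35] [357.  158.3] hole [303.23 175.72] [332.94 205.42] block far [268.1  269.09] [368.24 269.03] bore [286.88 292.47] [349.51 349.53]
0.001 flange corners [279.18 160.54] [356.95 160.5 ] hole [303.25 177.88] [332.92 207.5 ] block far [268.19 271.46] [368.16 271.4 ] bore [286.93 294.76] [349.46 351.63]
```

View pics/k1.png

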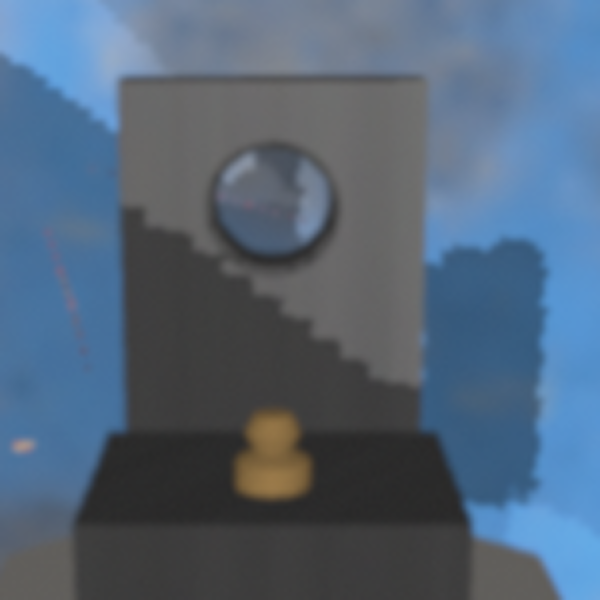

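View pics/k2.png

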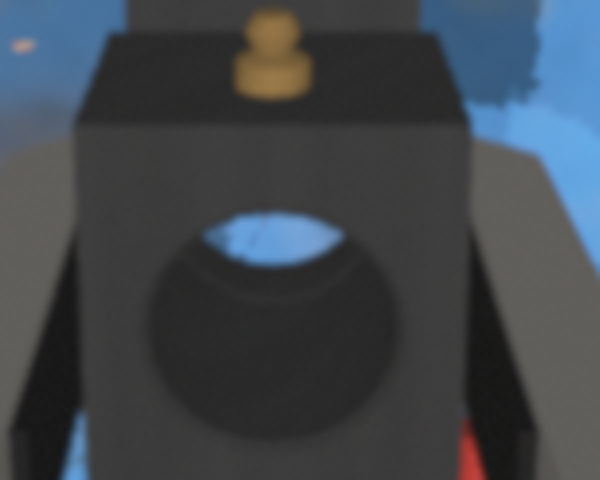

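```bash
python3 - <<'E'
from h import *
np.set_printoptions(precision=4,suppress=True)
x,y=.5011,.2344
ctrl.movel([x,y,.2],down(12.45),.2); ctrl.sleep(.2); ctrl.movel([x,y,.1265],None,.06); ctrl.sleep(.6)
s=ctrl.read_state(); print(s['t'],s['tool_pos'],s['gripper_width'],s['ft_force'],s['joint_vel'])
m=ctrl.camera_model('wrist'); im=ctrl.grab_frame('wrist'); np.save('l_ext.npy',m['extrinsics']); save(im,'l0.png'); save(im,'l1.png',4,(250,150,400,300))
im=ctrl.grab_frame('scene'); save(im,'l2.png',4,(200,140,330,280))
E
```

```text
30.0833 [0.5011 0.2344 0.1265] 0.03981267639691141 [-0.3832 -0.6343 -4.7374] [ 0.0915 -0.0431  0.0229 -0.0324 -0.0492  0.0254  0.0472]
```

View pics/l1.png

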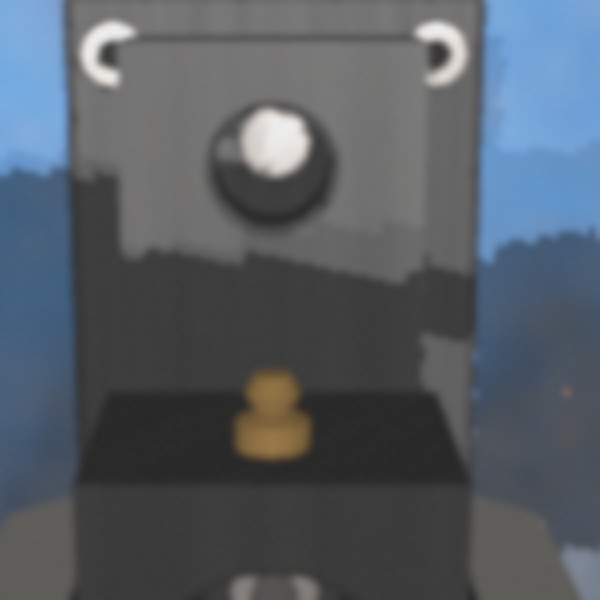

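View pics/l2.png

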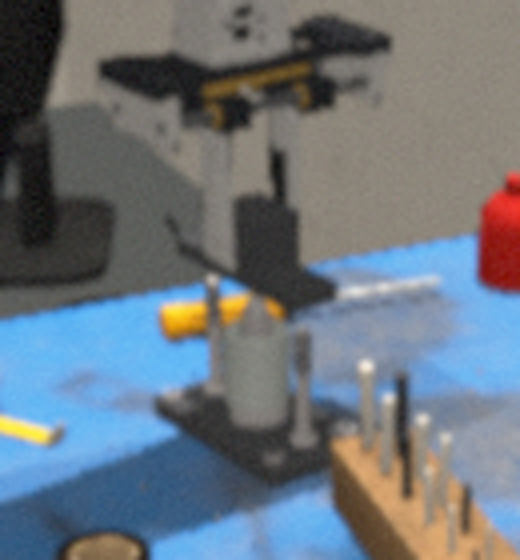

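```bash
python3 - <<'E'
from hand import *
np.set_printoptions(precision=2,suppress=True)
m=ctrl.camera_model('wrist');s=ctrl.read_state();T=np.array(s['tool_pos']);R=np.array(s['eef_rot'])
z=lambda q:(np.array(q)-[250,150]+.5)*4-.5
P,ring=predict(m,T,R,0)
# ideal: cap with bore on the spindle axis, stud at cap y=.05
h=ring(.007,.05,.012); print('hole',z(h.min(0)),z(h.max(0)),'block edge',z(P(-.02,.023,.047)),z(P(.02,.023,.047)),'flange edge',z(P(-.018,.065,.012)),z(P(.018,.065,.012)))
st=ring(.005,.05,.096-(T[2]-.011)); print('stud ideal',z(st.min(0)),z(st.max(0)))
for dz in(-.002,-.001,0):  # cap lower in hand
    h=ring(.007,.05,.012+dz);print(dz,z(h.mean(0)), z(P(-.018,.065,.012+dz)),z(P(-.02,.023,.047+dz)), z(P(.02,.023,.047+dz)))
print(s['t'])
E
```

```text
hole [214.22 104.22] [333.05 222.97] block edge [ 73.78 477.59] [474.22 477.31] flange edge [117.83  34.74] [429.28  34.54]
stud ideal [237.24  99.83] [309.72 172.54]
-0.002 [274.2  161.84] [119.52  34.08] [ 76.28 471.23] [471.69 470.95]
-0.001 [274.21 162.85] [118.68  34.41] [ 75.04 474.39] [472.95 474.11]
0 [274.22 163.87] [117.83  34.74] [ 73.78 477.59] [474.22 477.31]
30.1833
```

```bash
python3 - <<'E'
from hand import *
np.set_printoptions(precision=2,suppress=True)
m=ctrl.camera_model('wrist');s=ctrl.read_state();T=np.array(s['tool_pos']);R=np.array(s['eef_rot'])
im=cv2.imread('pics/l0.png'); 
im=cv2.convertScaleAbs(im[260:370,270:370],alpha=2.2,beta=10); cv2.imwrite('pics/l3.png',cv2.resize(im,None,fx=6,fy=6,interpolation=2))
z=lambda q:(np.array(q)-[270,260]+.5)*6-.5
P,ring=predict(m,T,R,.0003); Z=lambda h:h-(T[2]-.011)
for n,r,h in(('boretop',.013,.047),('borebot',.013,0),):
    q=ring(r,0,h);print(n,z(q.min(0)),z(q.max(0)))
P,ring=predict(m,T,R,0)
for n,r,h in(('tip',.005,Z(.1)),('cone',.01,Z(.088)),('sleevetop',.022,Z(.077)),('sleeve bore',.013,Z(.077))):
    q=ring(r,0,h);print(n,z(q.min(0)),z(q.max(0)))
E
```

```text
boretop [103.64 200.99] [479.16 542.97]
borebot [145.04  -4.38] [436.78 269.92]
tip [238.53  24.83] [343.07 123.85]
cone [191.46 -60.14] [389.97 128.8 ]
sleevetop [  81.95 -201.34] [499.26 197.5 ]
sleeve bore [ 167.33 -116.7 ] [413.95 118.95]
```

View pics/l3.png

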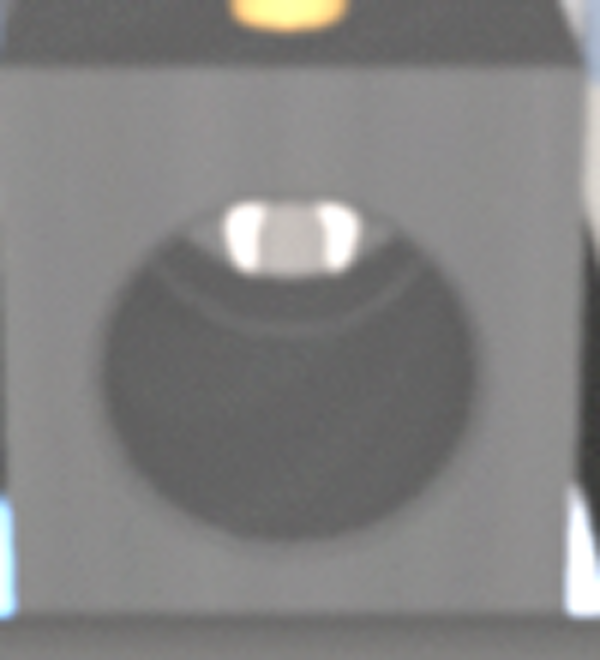

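```bash
python3 - <<'E'
from hand import *
im=cv2.imread('pics/l2.png'); m=ctrl.camera_model('scene')
s=ctrl.read_state();T=np.array(s['tool_pos']);R=np.array(s['eef_rot'])
z=lambda q:((np.array(q)-[200,140]+.5)*4-.5)
def W(x,y,zz): return np.array([T[0],T[1],0])+R@np.array([0,x,-y])+[0,0,zz]
def dot(p,c): u,v=z(proj(m,[p])[0]); cv2.circle(im,(int(round(u)),int(round(v))),2,c,-1)
for p in((0,0,.1),(0,.05,.096),(0,-.05,.096)): dot(W(*p),(0,0,255))
b=T[2]-.011
for sx in(-1,1):
  for sy in(-1,1):
    for h in(0,.012): dot(W(sx*.018,sy*.065,b+h),(0,255,0))
    dot(W(sx*.02,sy*.023,b+.047),(255,255,0))
cv2.imwrite('pics/l4.png',im)
E
```

```text
(no output)
```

View pics/l4.png

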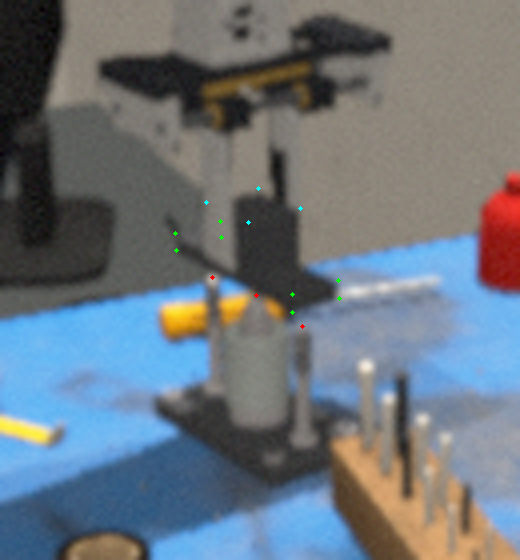

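```bash
python3 - <<'E'
from hand import *
im=cv2.imread('pics/l0.png')[165:215,292:346]; big=cv2.resize(im,None,fx=11,fy=11,interpolation=cv2.INTER_CUBIC)
m=ctrl.camera_model('wrist');s=ctrl.read_state();T=np.array(s['tool_pos']);R=np.array(s['eef_rot'])
z=lambda q:((np.array(q)-[292,165]+.5)*11-.5)
P,ring=predict(m,T,R,0.0)
for r,h,c in((.007,.012,(0,255,0)),(.007,0,(0,255,255)),(.005,.096-(T[2]-.011),(0,0,255)),(.005,.027-(T[2]-.011),(255,0,255))):
    cv2.polylines(big,[np.round(z(ring(r,.05,h))).astype(int)],True,c,1)
cv2.imwrite('pics/l5.png',big)
sc=cv2.imread('pics/l2.png')[60:340,130:380]; cv2.imwrite('pics/l6.png',cv2.resize(sc,None,fx=2.1,fy=2.1,interpolation=2))
E
```

```text
(no output)
```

View pics/l5.png

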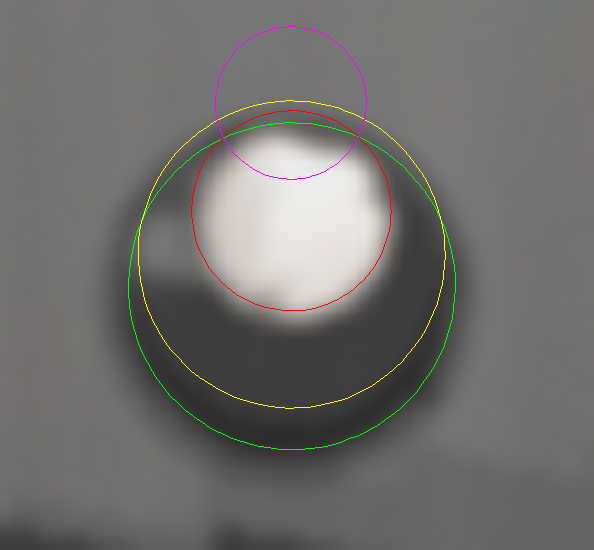

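View pics/l6.png

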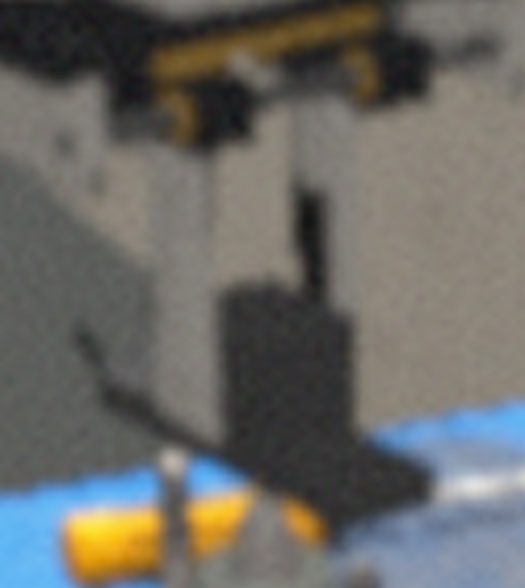

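```bash
python3 - <<'E'
from h import *
np.set_printoptions(precision=4,suppress=True)
R=down(12.45); t=np.array([.5011,.2344,.126])+R@[0,.0002,.0003]
ctrl.movel(t,R,.02); ctrl.sleep(.8)
s=ctrl.read_state(); print(t,s['t'],s['tool_pos'],s['gripper_width'],s['ft_force'],s['joint_vel'])
im=ctrl.grab_frame('wrist'); save(im,'n1.png',4,(250,150,400,300)); save(ctrl.grab_frame('top'),'n2.png')
E
```

```text
[0.5014 0.2342 0.126 ] 31.2333 [0.5014 0.2341 0.126 ] 0.03992554897553247 [-0.4589 -0.3794 -4.5162] [ 0.1641 -0.0012 -0.0037  0.0407  0.017   0.067   0.034 ]
```

View pics/n1.png

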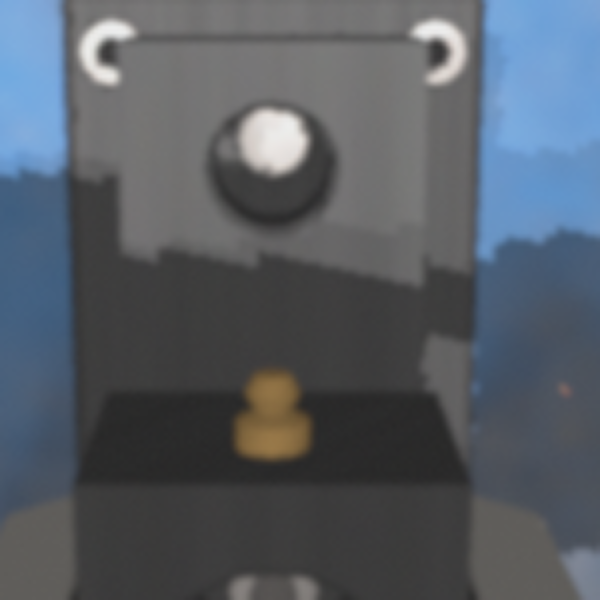

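View pics/n2.png

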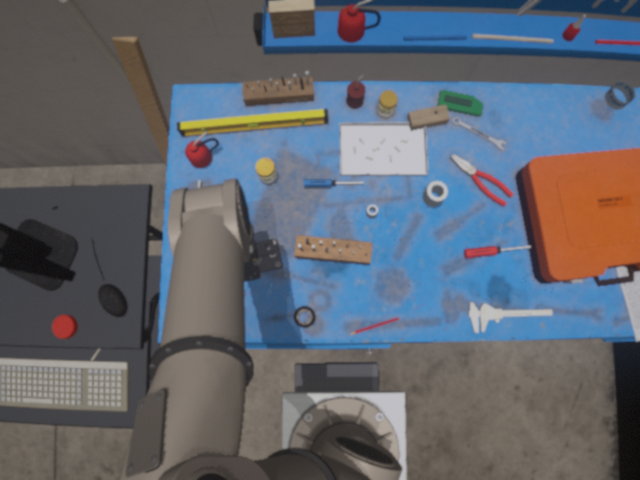

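```bash
python3 - <<'E'
from workcell import ctrl
ctrl.sleep(.5); s=ctrl.read_state(); print(s['t'],s['tool_pos'],s['gripper_width'],abs(s['joint_vel']).max()); ctrl.sign_off()
E
```

```text
31.8333 [0.50136184 0.23417706 0.12600178] 0.03974041105082957 0.09117019640099644
the job is handed in; nothing more can be done
```

I slid the middle-sized sleeve onto the spindle, let go of it, then carried the bearing cap over the bit block. The job was handed in at 31.8 s with the arm holding the cap still above the spindle's tip.

**Sleeve:** on the way down it met the shoulder within 0.2 mm of the expected height. In the wrist picture after release it sat centred round the spindle.

**Cap:**
- **Height:** its underside should be about 15 mm above the tip. I worked this out from the grip height and did not measure it separately.
- **Level and straight:** the tool was kept vertical and turned to the line of the studs, and I saw no tilt in the wrist pictures.
- **Line-up:** the last detailed check put the hole-to-stud offset at about 0.2–0.4 mm. I moved the cap by 0.2 and 0.3 mm to correct it. The later picture still showed the stud in the ear hole, but I did not measure it again.
- **What I couldn't see:** only the ear on the +y side was visible from the wrist camera, so the other ear and the bore follow from the fit.

**Other objects:** in the last top picture the bit block and jar were where they started. The arm hid the tape measure in that picture; I never went near it.

**Checks that disagreed:** the cameras differed by 1–3 mm on where the stand is. I corrected the wrist camera by about 1 mm, comparing views at different wrist angles and the sleeve in the gripper. The scene camera hinted the cap might sit 2–4 mm too far towards +y. I put that down to blur in its coarse picture and trusted the wrist view.

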